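# Hang the salt caddy on the spring weighing arm

## Robot

A 7-joint arm with a two-finger parallel gripper is mounted at the origin on the work surface. World frame = base frame: x ahead of the robot, y to its left, z up, the work surface at z = 0. Lengths are in m, angles in rad, forces in N, time in s.
With the tool pointing down it reaches from about 0.425 to 0.875 m from the base axis. Payload 8.4 kg.
Tool frame: the origin (TCP) lies at the very end of the fingers, on their centre line; the grasp point (between the pads) lies 19 mm behind it; z points along the fingers, y is the direction in which the jaws open and shut (so a half turn about z gives the same grasp; the last joint's range is limited). The gripper opens to 85 mm and grips with 20 to 120 N. Pads are 22 mm wide; open, the fingers measure 114 mm over their backs; the gripper's body (76 mm by 85 mm) begins 54 mm behind the grasp point. The pads swing forward as they close: fully open they stand 13 mm farther back than shut.
Start: joints at [1.067, 0.333, 0.04, 1.465, -0.013, 1.343, -0.059], TCP at [0.256, -0.597, 0.2] pointing down, gripper open.
Joint ranges: [-2.58, 2.58], [-0.38, 2.09], [-1.3, 1.39], [0.25, 2.4], [-1.5, 4.64], [0.08, 2.09], [-2.65, 2.65]. Speed limits (rad/s): [2.22, 2.22, 2.79, 2.79, 3.14, 3.14, 3.14].

## Interface

Orientations are given as a unit quaternion [x, y, z, w].
In Python, from cell import arm gives the robot as it stands.
- The arm moves only by the tool apply_moves, never from a script. Its argument "targets" is a list that holds one entry, the list of rows, each a list of 7 numbers: the shift along the tool's x, y, z in cm, then the turn, a rotation vector about the tool's x, y, z in rad, then the opening, from 0 (shut) to 1 (fully open). In form: [[[x, y, z, ax, ay, az, claw], ...]]. A call has exactly 5 rows; each row shifts and turns the commanded pose from where the row before left it, along the tool's axes as they then stand; what a row does not reach is not made up. A row lasts 1/8 s, in which the tool goes at most 62.5 mm and 10.7 degrees, less where a joint would pass 70% of its speed; a pose out of reach is approached as far as the arm can. A call with a gripper value outside its range is refused whole. The fingers move at their own pace and stop on an object; the grip force is fixed at half the most. Time passes only in rows, so rows that do not move let the fingers close, or fill a call up. It gives the time, the measured TCP pose, the force and the opening at its end, in the units of the state.
- arm.state(): the state, without advancing time (a new reading comes with each control period).
- arm.grab_frame(name): name is "side" or "top"; returns a dict with "image" (420x560x3 uint8, red, green, blue), "camera_matrix" (3x3 intrinsics, pixels), "dist" ([k1, k2, p1, p2, k3] as OpenCV has them; the pictures are not rectified), "pose" (4x4, takes a point from camera to world coordinates). Camera axes: x right, y down, z forward; pixel columns grow to the right and rows downward; lengths in m; the calibration is good to about 2 mm. A picture is of the moment at which its call begins. There is no depth.
- arm.job_done(): hands the job in, once; it reports no verdict.
The state is a dict: "time": time; "joint_pos": joint angles; "qd": joint speeds; "joint_torque": joint torques, N m; "ee_pos": TCP position; "ee_rot": TCP orientation; "force": force on the tool from outside, world axes, zero at the start; "torque": the same for the moment, N m; "opening": finger opening in m.
Only numpy, scipy, OpenCV 4.12 (cv2) and the standard library are available. Lean on these libraries where they do the work, as an engineer would, in place of code of your own. Each camera call takes 0.05 s, during which the arm holds its last target.

## Task

Lift the lidded salt caddy by the black tab on its bail and hang the bail in the cradle at the free end of the spring weighing arm. Keep hold while the arm sinks, and let go only once the arm has settled and carries the whole weight, so that the caddy neither drops nor springs up when released; do not knock the arm or force it down further than the caddy's weight takes it, and leave the other things on the ledge where they are.

Things in the scene. Friction and masses are not known exactly. Their poses are not given: they have to be found in the camera images.
- caddy_tab (a point): Grip point in the black tab on the salt caddy's bail, 150 mm above the caddy's underside. The tab is 12 mm thick along y, 24 mm wide along x, and reaches from the bail's bar up to 171 mm above the caddy's underside. Axes: z up, y along the bail's top bar; a half turn about z makes no difference
- caddy_bail (a point): Middle of the axis of the bail's straight top bar (8 mm round, along y), 118 mm above the caddy's underside, 32 mm straight below caddy_tab, same axes. Two 8 mm uprights at y = -36 and +36 mm carry the bar; between lid (50 mm up) and bar (underside 114 mm up) the bail is open towards +x and -x, 64 mm high and 64 mm wide
- caddy: The salt caddy: round aluminium tin, 87 mm in diameter, 50 mm high with its steel lid, with the wire bail and tab on top; stands on the ledge. Origin at the centre of its underside, axes as for caddy_tab. Its filling is unknown: it weighs 0.14 to 0.54 kg in all
- cradle (a point): Where the axis of the bail's bar lies when seated: in a steel V trough, open upwards, at the weighing arm's free end, 26 mm wide along y; its 45 degree cheeks rise to 10 mm above this point and reach 20 mm before and behind it; its underside is 16 mm below. Axes turn with the arm: x from cradle towards hinge, y along the trough (level). 220 mm from the hinge
- hinge (a point): Hinge of the weighing arm on its fixed stand, 200 mm above the ledge; y is the hinge axis (level), x points away from the arm. The arm, 14 mm wide, 13 mm deep below the line hinge to cradle, reaches 220 mm towards -x. The stand is up to 224 mm high, 64 mm wide, on a foot 150 x 130 mm. Nothing stands below the arm
- balance_arm (a joint): Sinking of the weighing arm, rad: about 0 unloaded, when the arm rises 0.20 rad from hinge to cradle; 0.20 is level; grows as the cradle goes down. The spring gives 2.66 N m per rad from 0 (some 55 N/m at the cradle): a caddy settles between 0.1 and 0.46. Light damping, little friction: let go out of balance, it bounces. Stops at -0.03 and 0.75
- balance: The stand of the weighing arm with the arm: origin under the hinge on the ledge, axes as for hinge
- tin: Bystander: round aluminium tin of the same size as the caddy's (87 x 50 mm), with a small black knob (18 mm wide, 18 mm high) but no bail; origin at the centre of its underside
- jug: Bystander: glass measuring jug, 100 mm wide, 120 mm high, with a handle; origin at the centre of its underside
- tagine: Bystander: brown clay tagine with a pointed lid, 230 mm wide, 200 mm high; origin at the centre of its underside
- bowl: Bystander: small white bowl, 100 mm wide, 45 mm high; origin at the centre of its underside
- mill: Bystander: wooden pepper mill, 56 mm wide, 145 mm high; origin at the centre of its underside

How it is judged:
By the outcome, as a careful person would: the job done as asked, in the order asked, and still so for the second after the job is handed in, with the robot touching nothing.
It also fails if it takes over 72 s, if anything falls off the work surface, if the arm or the gripper's body presses on something with over 40 N, if the wrist force passes 120 N, or if a joint passes its speed limit or range.

## Working session

There is one attempt and no reset: what is moved stays moved. The work goes in short steps, Python scripts to look and compute and a tool call to move; the robot and the scene stay as the last step left them, time stands still between calls to the robot, and variables do not carry over. Pictures are saved under pics/ and viewed, and the job is handed in when it is done.

Besides the shell and the picture viewer there is one more tool, called as a command line: name --argument value ..., lists and objects as JSON in quotes. apply_moves: Moves the arm, as the interface text tells. Its arguments: {"type":"object","properties":{"targets":{"type":"array","items":{"type":"array","items":{"type":"array","items":{"type":"number"}}}}},"required":["targets"]}

```bash
mkdir -p pics; ls
cat > h.py <<'E'
from cell import arm
import numpy as np, cv2
def grab(n,f):
    d=arm.grab_frame(n); cv2.imwrite('pics/'+f,d['image'][:,:,::-1]); np.savez('pics/'+f+'.npz',**{k:np.array(v) for k,v in d.items()}); return d
def load(f):
    return dict(np.load('pics/'+f+'.npz'))
def ray(d,uv):
    p=cv2.undistortPoints(np.array([[uv]],float),d['camera_matrix'],d['dist'])[0,0]
    R=d['pose'][:3,:3]; v=R@np.array([p[0],p[1],1]); return d['pose'][:3,3],v/np.linalg.norm(v)
def onz(d,uv,z):
    o,v=ray(d,uv); return o+v*(z-o[2])/v[2]
def tri(d1,a,d2,b):
    o1,v1=ray(d1,a);o2,v2=ray(d2,b)
    s=np.linalg.lstsq(np.c_[v1,-v2],o2-o1,rcond=None)[0]
    p,q=o1+s[0]*v1,o2+s[1]*v2; return (p+q)/2,np.linalg.norm(p-q)
def proj(d,P):
    T=np.linalg.inv(d['pose']); return cv2.projectPoints(np.array(P,float).reshape(-1,3),cv2.Rodrigues(T[:3,:3])[0],T[:3,3],d['camera_matrix'],d['dist'])[0][:,0]
E
python3 - <<'E'
from h import *
for n in('side','top'):
    d=grab(n,n+'0.png'); print(n,d['pose'].round(3),d['camera_matrix'].round(1))
s=arm.state(); print(s)
E
```

```text
pics
side [[-0.755 -0.423  0.501 -0.064]
 [-0.656  0.463 -0.596  0.754]
 [ 0.02  -0.779 -0.627  0.949]
 [ 0.     0.     0.     1.   ]] [[386.7   0.  284. ]
 [  0.  386.7 215.5]
 [  0.    0.    1. ]]
top [[-2.800e-02 -9.850e-01  1.700e-01  3.840e-01]
 [-1.000e+00  2.900e-02  1.000e-03  9.000e-03]
 [-5.000e-03 -1.700e-01 -9.850e-01  1.222e+00]
 [ 0.000e+00  0.000e+00  0.000e+00  1.000e+00]] [[395.9   0.  279.8]
 [  0.  395.9 206.8]
 [  0.    0.    1. ]]
{'time': 0.1, 'joint_pos': array([ 1.06682138,  0.33385425,  0.03986505,  1.46619196, -0.01338221,
        1.34331617, -0.05847683]), 'qd': array([ 0.00084619, -0.00251464, -0.00051439, -0.00048268, -0.00061296,
        0.00041732,  0.00061548]), 'joint_torque': array([ 5.68978125e-03, -6.60013890e+01,  1.37128461e+00, -4.06475759e+01,
        1.70378439e-02,  8.87992268e-03, -1.42144268e-05]), 'ee_pos': array([ 0.25576442, -0.59705403,  0.19919662]), 'ee_rot': array([ 9.79587253e-01,  2.01018030e-01, -2.07122588e-04, -7.22963112e-04]), 'force': array([ 0.03705964, -0.186865  , -0.43287851]), 'torque': array([ 0.02614825,  0.00929405, -0.01776365]), 'opening': 0.0850757957628028}
```

View pics/side0.png

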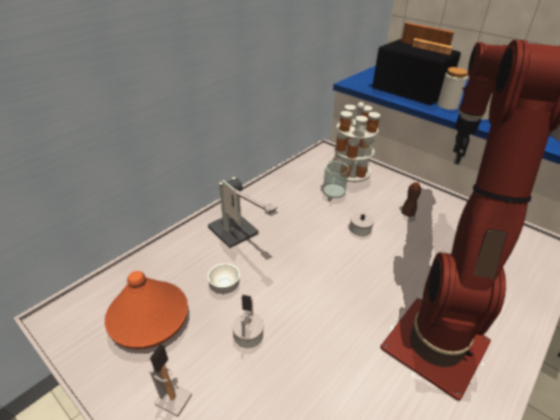

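View pics/top0.png

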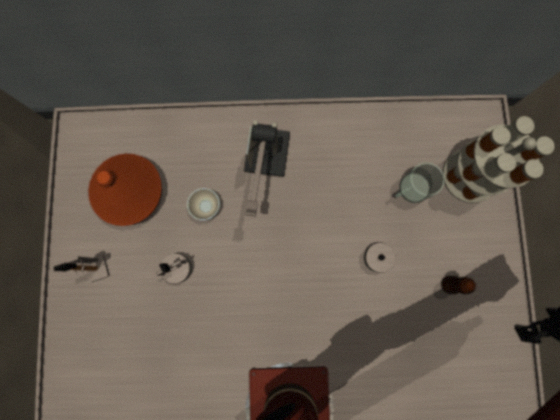

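The side view shows the caddy at about (248,328) with its black tab at (247,302), and the weighing arm's cradle at (271,209). In the top view the caddy is at (175,268), the cradle at about (251,208) and the stand at (265,140). Next I'll zoom in.

Run:
```python
import cv2,numpy as np
s=cv2.imread('pics/side0.png');t=cv2.imread('pics/top0.png')
def crop(i,x,y,w,h): return cv2.resize(i[y:y+h,x:x+w],(400,300),interpolation=cv2.INTER_CUBIC)
a=np.vstack([np.hstack([crop(s,208,285,80,60),crop(s,202,170,80,60)]),np.hstack([crop(t,140,235,80,60),crop(t,220,110,147,110)])])
a=cv2.convertScaleAbs(a,alpha=1.4,beta=10)
cv2.imwrite('pics/z0.png',a)
```

```text
(no output)
```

View pics/z0.png

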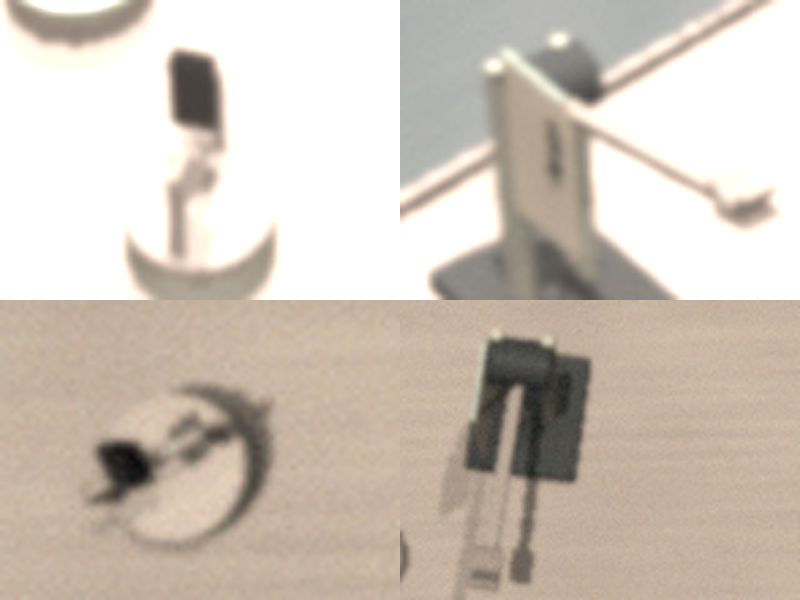

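Run:
```python
import cv2,numpy as np
s=cv2.imread('pics/side0.png');t=cv2.imread('pics/top0.png')
def crop(i,x,y,w,h):
    c=i[y:y+h,x:x+w].astype(float); c=np.clip((c-c.min())/(np.percentile(c,99.5)-c.min())*255,0,255).astype(np.uint8)
    k=400//w
    o=cv2.resize(c,(w*k,h*k),interpolation=cv2.INTER_NEAREST)
    for u in range(x-x%10+10,x+w,10): cv2.putText(o,str(u),((u-x)*k,8),0,.3,(255,0,0));o[::4,(u-x)*k]=(255,0,0)
    for v in range(y-y%10+10,y+h,10): cv2.putText(o,str(v),(0,(v-y)*k),0,.3,(0,0,255));o[(v-y)*k,::4]=(0,0,255)
    return o
def grid(L,f): cv2.imwrite(f,np.vstack([np.hstack(L[:2]),np.hstack(L[2:])]))
grid([crop(t,152,244,40,30),crop(t,162,252,40,30),crop(s,228,290,40,30),crop(s,228,320,40,30)],'pics/z1.png')
grid([crop(t,240,190,40,30),crop(t,240,115,50,37)[:296].copy() if 0 else crop(t,245,118,40,30),crop(s,250,195,40,30),crop(s,213,172,40,30)],'pics/z2.png')
```

```text
(no output)
```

View pics/z1.png

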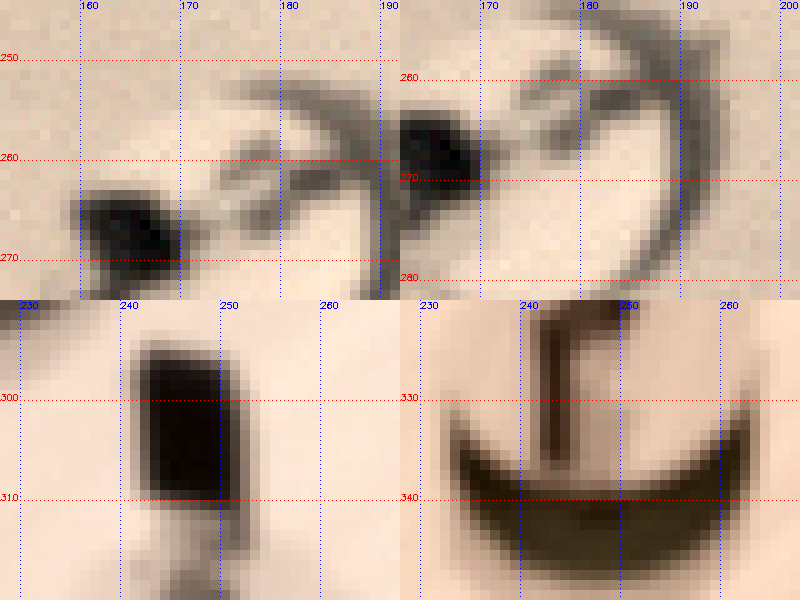

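View pics/z2.png

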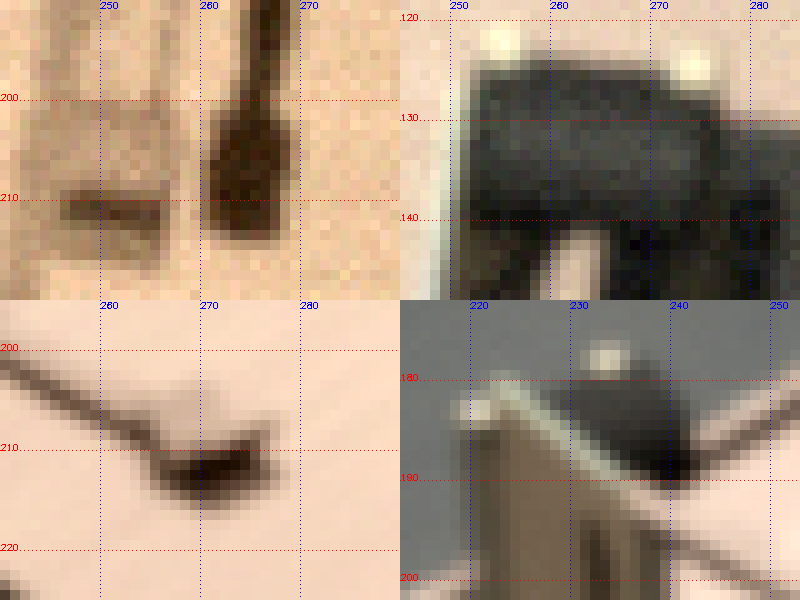

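Run:
```python
from h import *
t=load('top0.png');s=load('side0.png')
def dark(d,x0,y0,x1,y1,th):
    g=cv2.cvtColor(d['image'],cv2.COLOR_RGB2GRAY)[y0:y1,x0:x1]; m=(g<th).astype(np.uint8)
    n,l,st,c=cv2.connectedComponentsWithStats(m); i=1+np.argmax(st[1:,4]); 
    return l==i,st[i],c[i]+[x0,y0]
m,st,c=dark(t,155,255,173,280,60); print('tab top',st[:5],c)
m,st,c2=dark(s,235,290,258,318,70); print('tab side',st[:5],c2)
print('tri centroids',tri(t,c,s,c2))
print('top tab at .171',onz(t,c,.171),'side at .147',onz(s,c2,.147))
# lid circle fit in top: bright lid pixels
g=cv2.cvtColor(t['image'],cv2.COLOR_RGB2GRAY); print(g[268,155:200])
print('cradle z.2437',onz(t,(251.3,208.9),.2437), 'tri',tri(t,(251.3,208.9),s,(270,208)))
print('arm at hinge-end',onz(t,(261.5,142),.2),onz(t,(261.5,142),.205))
print('foot corners',[onz(t,p,.01).round(3) for p in [(245,173.5),(284,177),(290,131)]])
for tp in [(255,122.3),(274,125)]: print('screws',onz(t,tp,.224).round(3))
```

```text
tab top [ 5  9 11 11 81] [164.64197531 268.08641975]
tab side [ 8  6  8 14 99] [246.46464646 302.77777778]
tri centroids (array([0.41197916, 0.32676439, 0.14600076]), np.float64(0.0026092985969406466))
top tab at .171 [0.4102964  0.31860871 0.171     ] side at .147 [0.41258337 0.32789583 0.147     ]
[124 123 125 120 111  79  47  27  18  13   9   5   4   8  24  57  78  98
 114 119 120 114 114 115 121 132 137 138 138 138 136 140 133 114  81  55
  50  60  76 107 119 123 128 118 124]
cradle z.2437 [0.54975695 0.08145228 0.2437    ] tri (array([0.55190209, 0.08287577, 0.24277223]), np.float64(0.004734847720000573))
arm at hinge-end [0.73944285 0.05426152 0.2       ] [0.73770427 0.05404206 0.205     ]
foot corners [array([0.703, 0.117, 0.01 ]), array([ 0.688, -0.006,  0.01 ]), array([ 0.84, -0.03,  0.01])]
screws [0.787 0.069 0.224]
screws [0.777 0.019 0.224]
```

Run:
```python
from h import *
t=load('top0.png');s=load('side0.png')
print('upright base near side',onz(s,(243.5,336.5),.05),'top',onz(s,(243.5,322),.118),onz(s,(249,322),.118))
for p in [(161.5,272.5),(183.5,261.8),(177.5,265.5)]: print('T',p,onz(t,p,.05).round(4),onz(t,p,.118).round(4))
# body lower rim side fit: dark body edge in side at bottom
C=np.array([.412,.324])
def show(yaw,f):
    a=np.linspace(0,2*np.pi,60); c=np.c_[C[0]+.0435*np.cos(a),C[1]+.0435*np.sin(a)]
    ux=np.array([np.cos(yaw),np.sin(yaw)]);uy=np.array([-ux[1],ux[0]])
    P=[np.c_[c,0*a+.05],np.c_[c,0*a]]
    L=[[*(C-.036*uy),.05],[*(C-.036*uy),.118],[*(C+.036*uy),.118],[*(C+.036*uy),.05]]
    q=[C+x*ux*.012+y*uy*.006 for x,y in((1,1),(1,-1),(-1,-1),(-1,1))]
    T1=[[*v,.171] for v in q]+[[*q[0],.171]]; T2=[[*v,.122] for v in q]+[[*q[0],.122]]
    out=[]
    for d,(x,y) in((t,(150,240)),(s,(223,287))):
        im=cv2.resize(d['image'][y:y+60,x:x+50][:,:,::-1].copy(),(400,480),interpolation=cv2.INTER_NEAREST)
        im=cv2.convertScaleAbs(im,alpha=1.4)
        for k,pp in enumerate([P[0],P[1],L,T1,T2]):
            uv=((proj(d,pp)-[x,y]+.5)*8).astype(np.int32)
            cv2.polylines(im,[uv],False,[(0,200,0),(0,0,255),(255,0,0),(0,200,255),(0,120,255)][k],1)
        out.append(im)
    cv2.imwrite(f,np.hstack(out))
import sys
uv=onz(s,(243.5,336.5),.05)[:2]-C; print('off',uv,np.linalg.norm(uv),'yaw',np.arctan2(-uv[0],uv[1]))
show(np.arctan2(-uv[0],uv[1]),'pics/z3.png')
```

```text
upright base near side [0.39614674 0.36097652 0.05      ] top [0.39186273 0.36075414 0.118     ] [0.38143688 0.35138723 0.118     ]
T (161.5, 272.5) [0.4007 0.3633 0.05  ] [0.3997 0.3428 0.118 ]
T (183.5, 261.8) [0.4303 0.2984 0.05  ] [0.4276 0.2817 0.118 ]
T (177.5, 265.5) [0.4199 0.3161 0.05  ] [0.4178 0.2983 0.118 ]
off [-0.01585326  0.03697652] 0.0402316888640177 yaw 0.4050329923947677
```

View pics/z3.png

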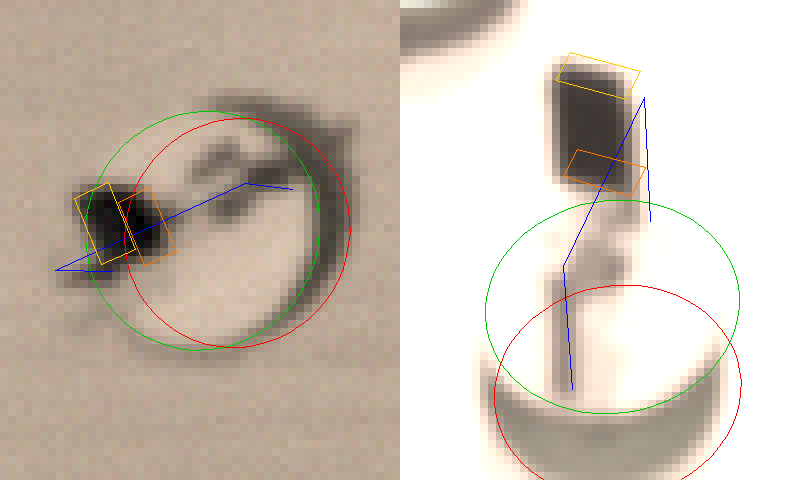

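```bash
cat >> h.py <<'E'
from scipy.spatial.transform import Rotation as Ro
def to(P,*more):
    s=arm.state(); R=Ro.from_quat(s['ee_rot']).as_matrix(); p=s['ee_pos']
    for q in (P,)+more:
        print('cm',(R.T@(np.array(q)-p)*100).round(2)); p=np.array(q)
def st():
    s=arm.state(); print(round(s['time'],2),s['ee_pos'].round(4),'yaw',round(Ro.from_quat(s['ee_rot']).as_euler('ZYX')[0],4),'F',s['force'].round(2),'T',s['torque'].round(3),'op',round(s['opening'],4)); R=Ro.from_quat(s['ee_rot']).as_matrix(); print(R.round(4).tolist())
E
python3 - <<'E'
from h import *
st(); to((.42,-.40,.33),(.47,-.15,.33),(.47,.1,.33),(.413,.324,.22),(.413,.324,.133))
t=load('top0.png')
for n,p,z in [('mill',(458,286),.1),('tin',(380,258),.05),('jug',(418,184),.1),('bowl',(204,204),.045)]: print(n,onz(t,p,z).round(3))
E
```

```text
0.1 [ 0.2558 -0.5971  0.1992] yaw 0.4048 F [ 0.04 -0.19 -0.43] T [ 0.026  0.009 -0.018] op 0.0851
[[0.9192, 0.3938, -0.0007], [0.3938, -0.9192, 0.0013], [-0.0001, -0.0015, -1.0]]
cm [ 22.86 -11.66 -13.07]
cm [ 14.44 -21.01   0.03]
cm [  9.85 -22.98   0.03]
cm [  3.58 -22.82  11.03]
cm [0.   0.01 8.7 ]
mill [ 0.338 -0.483  0.1  ]
tin [ 0.425 -0.281  0.05 ]
jug [ 0.633 -0.395  0.1  ]
bowl [0.603 0.239 0.045]
```

apply_moves --targets '[[[0,0,-6,0,0,0,1],[0,0,-6,0,0,0,1],[5.7,-2.8,-0.5,0,0,0,1],[5.7,-2.9,-0.5,0,0,0,1],[5.7,-2.9,0,0,0,0,1]]]'

```text
time: 0.72
ee_pos: [0.3776, -0.4528, 0.3299]
ee_rot: [0.98, 0.201, 0.0, 0.0]
force: [0.9, -0.7, 0.3]
opening: 0.0857
```

apply_moves --targets '[[[5.7,-2.9,0,0,0,0,1],[3.6,-5,0,0,0,0,1],[3.6,-5,0,0,0,0,1],[3.6,-5,0,0,0,0,1],[3.6,-5,0,0,0,0,1]]]'

```text
time: 1.35
ee_pos: [0.4701, -0.1637, 0.3296]
ee_rot: [0.98, 0.201, -0.0, 0.0]
force: [0.1, -0.7, -0.1]
opening: 0.0855
```

apply_moves --targets '[[[2,-4.6,0,0,0,0,1],[2,-4.6,0,0,0,0,1],[2,-4.6,0,0,0,0,1],[2,-4.6,0,0,0,0,1],[2,-4.6,0,0,0,0,1]]]'

```text
time: 1.98
ee_pos: [0.4711, 0.0865, 0.3297]
ee_rot: [0.98, 0.201, -0.0, 0.0]
force: [0.9, 0.4, -0.0]
opening: 0.085
```

Run:
```python
from h import *
st(); to((.413,.324,.25),(.413,.324,.133)); print(arm.state()['joint_pos'])
```

```text
1.98 [0.4711 0.0865 0.3297] yaw 0.4046 F [ 0.91  0.45 -0.  ] T [ 0.033 -0.082  0.029] op 0.085
[[0.9193, 0.3936, -0.0001], [0.3936, -0.9193, -0.0002], [-0.0002, 0.0002, -1.0]]
cm [  4.01 -24.12   7.96]
cm [ 0.  -0.  11.7]
[ 0.31770384 -0.03244247 -0.56813109  1.61847974 -0.01725717  1.55059213
 -1.41607139]
```

apply_moves --targets '[[[0.8,-4.5,1.5,0,0,0,1],[0.8,-4.5,1.6,0,0,0,1],[0.8,-4.5,1.6,0,0,0,1],[0.8,-4.5,1.6,0,0,0,1],[0.6,-4,1.6,0,0,0,1]]]'

```text
time: 2.6
ee_pos: [0.419, 0.3036, 0.2502]
ee_rot: [0.98, 0.201, -0.0, 0.0]
force: [0.1, 0.2, -0.2]
opening: 0.0855
```

apply_moves --targets '[[[0,0,0,0,0,0,1],[0,0,0,0,0,0,1],[0,0,0,0,0,0,1],[0,0,0,0,0,0,1],[0,0,0,0,0,0,1]]]'

```text
time: 3.22
ee_pos: [0.4201, 0.3017, 0.2511]
ee_rot: [0.98, 0.201, 0.0, 0.0]
force: [0.2, 0.2, 0.1]
opening: 0.0855
```

Run:
```python
from h import *
st(); to((.413,.324,.25),(.413,.324,.133))
a=grab('side','side1.png');st();b=grab('top','top1.png');st()
x=cv2.imread('pics/side1.png')[220:350,180:310];y=cv2.imread('pics/top1.png')[210:310,110:240]
cv2.imwrite('pics/z4.png',np.hstack([cv2.resize(x,(400,400)),cv2.resize(y,(400,400))]))
```

```text
3.23 [0.4201 0.3017 0.2511] yaw 0.4038 F [0.22 0.21 0.09] T [-0.022 -0.003 -0.007] op 0.0855
[[0.9196, 0.393, 0.0005], [0.393, -0.9196, 0.0], [0.0004, 0.0002, -1.0]]
cm [ 0.22 -2.33  0.1 ]
cm [-1.00e-02 -0.00e+00  1.17e+01]
3.27 [0.42   0.3019 0.251 ] yaw 0.4041 F [ 0.11 -0.44  0.11] T [-0.023  0.025 -0.019] op 0.0854
[[0.9195, 0.3932, 0.0004], [0.3932, -0.9195, 0.0], [0.0004, 0.0001, -1.0]]
3.33 [0.42   0.3019 0.2509] yaw 0.4043 F [-0.05  0.72  0.25] T [0.029 0.036 0.004] op 0.0854
[[0.9194, 0.3933, 0.0003], [0.3933, -0.9194, -0.0], [0.0003, 0.0001, -1.0]]
```

View pics/z4.png

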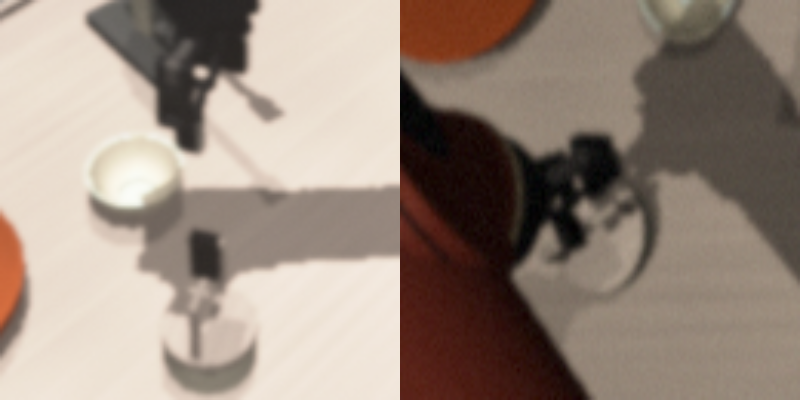

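The side crop shows the open fingers above and behind the caddy, with the tab still free. The top crop shows the gripper about 2 cm short of the tab, as computed. I'll move over it and descend.

apply_moves --targets '[[[0.2,-2.3,0,0,0,0,1],[0,0,2,0,0,0,1],[0,0,2,0,0,0,1],[0,0,2,0,0,0,1],[0,0,1,0,0,0,1]]]'

```text
time: 3.95
ee_pos: [0.4123, 0.3237, 0.1799]
ee_rot: [0.98, 0.201, -0.001, 0.0]
force: [0.5, 0.1, 0.5]
opening: 0.0852
```

Run:
```python
from h import *
a=grab('side','side2.png');b=grab('top','top2.png');st(); to((.413,.324,.133))
x=cv2.imread('pics/side2.png')[240:350,190:300];y=cv2.imread('pics/top2.png')[220:310,120:220]
cv2.imwrite('pics/z5.png',np.hstack([cv2.resize(x,(400,400)),cv2.resize(y,(400,400))]))
```

```text
4.05 [0.4122 0.3237 0.1801] yaw 0.4047 F [ 0.38  0.22 -0.07] T [-0.034  0.067 -0.005] op 0.0858
[[0.9192, 0.3938, -0.0013], [0.3938, -0.9192, -0.0007], [-0.0014, 0.0001, -1.0]]
cm [0.09 0.   4.71]
```

View pics/z5.png

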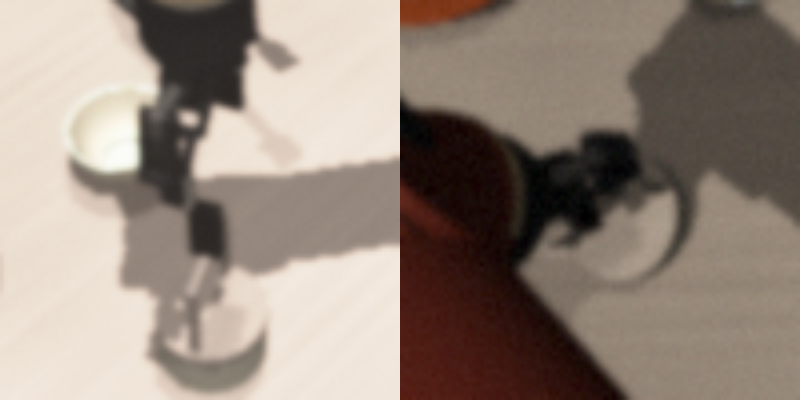

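Run:
```python
from h import *
s=load('side2.png')
for y in(-.05,0,.05): print(y,((proj(s,[.4122-.394*y,.3237+.919*y,.193])-[190,240])*400/110).round(0))
print('tab top',((proj(s,[.413,.324,.171])-[190,240])*400/110).round(0))
```

```text
-0.05 [[234. 131.]]
0 [[207. 183.]]
0.05 [[179. 238.]]
tab top [[207. 203.]]
```

Run:
```python
from h import *
s=load('side2.png')
im=cv2.convertScaleAbs(cv2.resize(cv2.imread('pics/side2.png')[255:325,210:280],(560,560),interpolation=cv2.INTER_CUBIC),alpha=1.6,beta=25)
for y in(-.043,-.05,0,.043,.05):
  for z in (.180,.193,.24):
    p=((proj(s,[.4122-.394*y,.3237+.919*y,z])[0]-[210,255]+.5)*8).astype(int); cv2.circle(im,tuple(p.tolist()),2,(0,0,255) if y<0 else (255,0,0) if y>0 else (0,255,0),-1)
cv2.imwrite('pics/z6.png',im)
```

```text
(no output)
```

View pics/z6.png

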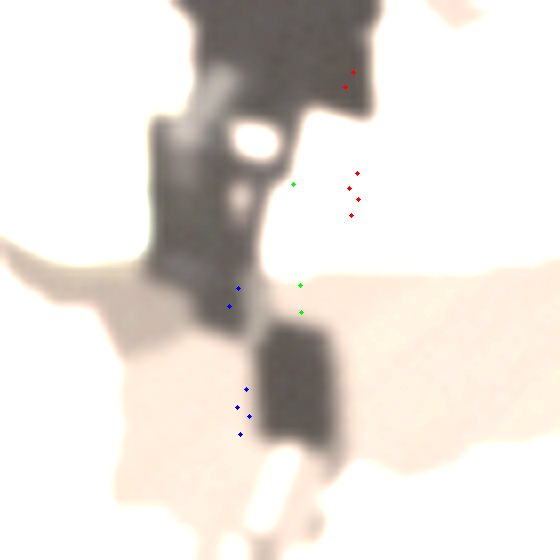

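Run:
```python
from h import *
s=load('top2.png')
im=cv2.convertScaleAbs(cv2.resize(cv2.imread('pics/top2.png')[235:305,130:200],(560,560),interpolation=cv2.INTER_CUBIC),alpha=2.2,beta=25)
for y in(-.043,-.05,0,.043,.05):
  for z in (.193,.24):
    p=((proj(s,[.4122-.394*y,.3237+.919*y,z])[0]-[130,235]+.5)*8).astype(int); cv2.circle(im,tuple(p.tolist()),2,(0,0,255) if y<0 else (255,0,0) if y>0 else (0,255,0),-1)
cv2.imwrite('pics/z7.png',im)
s=load('side1.png'); t=load('top1.png')
print(arm.state()['joint_pos'])
```

```text
[ 0.00982092  0.16921936 -0.83188677  1.76153667  0.13024849  1.26927055
 -2.02002953]
```

View pics/z7.png

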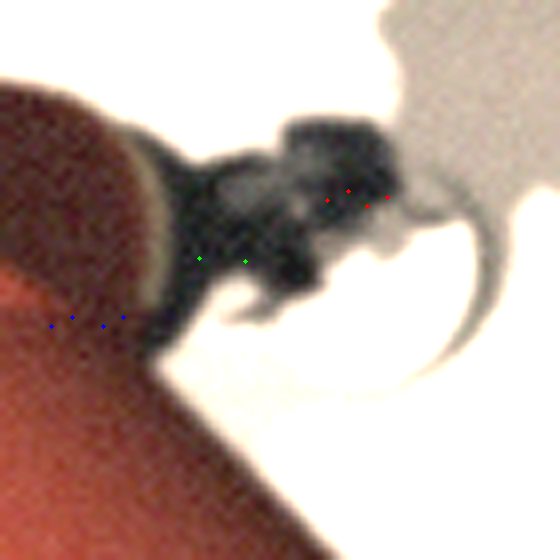

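Run:
```python
from h import *
ims=[]
for f,x,y,w,p0 in [('side0.png',430,100,60,(.2558,-.597,.1992)),('side1.png',200,220,70,(.42,.3018,.251)),('top1.png',120,230,70,(.42,.3018,.251))]:
    d=load(f); k=390/w
    im=cv2.convertScaleAbs(cv2.resize(cv2.imread('pics/'+f)[y:y+w,x:x+w],(390,390),interpolation=cv2.INTER_CUBIC),alpha=2.0,beta=25)
    for a in(-.043,-.057,0,.043,.057):
      for z in (0,.013,.06):
        p=((proj(d,[p0[0]-.394*a,p0[1]+.919*a,p0[2]+z])[0]-[x,y]+.5)*k).astype(int); cv2.circle(im,tuple(p.tolist()),2,(0,0,255) if a<0 else (255,0,0) if a>0 else (0,255,0),-1)
    ims.append(im)
cv2.imwrite('pics/z8.png',np.hstack(ims)[:,:1170]); 
cv2.imwrite('pics/z8.png',np.vstack([np.hstack(ims[:2]),]))
cv2.imwrite('pics/z9.png',ims[2])
```

```text
(no output)
```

View pics/z8.png

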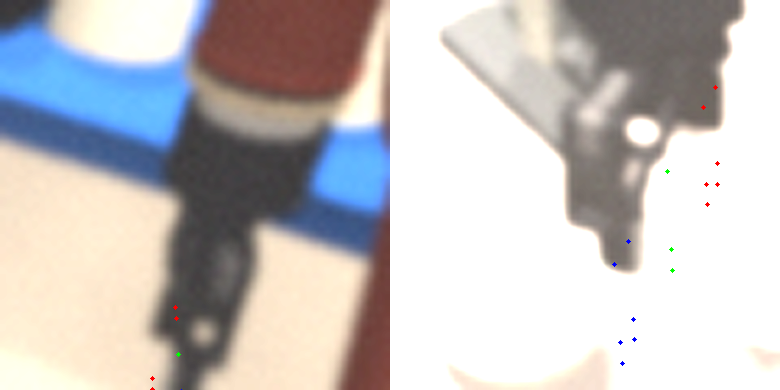

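View pics/z9.png

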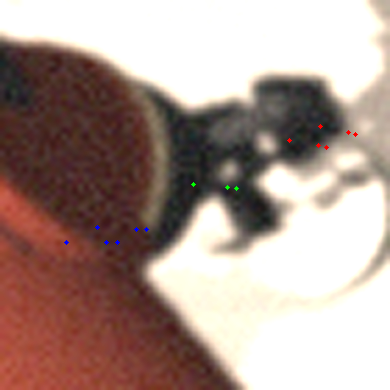

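Run:
```python
from h import *
t=load('top1.png');s=load('side1.png')
print(tri(t,(180.1,250.1),s,(258.3,242.8)))
# shutting-lateral check: camera pose drift between pictures?
for f in('side','top'):
    print(np.abs(load(f+'0.png')['pose']-load(f+'2.png')['pose']).max())
    # static background shift
    a=cv2.cvtColor(load(f+'0.png')['image'],cv2.COLOR_RGB2GRAY);b=cv2.cvtColor(load(f+'2.png')['image'],cv2.COLOR_RGB2GRAY)
    for (x,y,w,h) in ((20,250,180,160),(200,170,60,60),(320,120,70,80)) if f=='side' else ((60,150,80,90),(230,110,60,80),(360,160,80,120)):
        print(f,cv2.phaseCorrelate(a[y:y+h,x:x+w].astype(np.float32),b[y:y+h,x:x+w].astype(np.float32)))
```

```text
(array([0.44676987, 0.2479274 , 0.2823869 ]), np.float64(0.005320879379973737))
0.0
side ((0.009396029960342389, 0.023927497472612913), 0.9923735438452826)
side ((0.148864246670815, -0.03246643965132634), 0.2347126563390096)
side ((0.04609208875434945, -0.13296879485565682), 0.43632837765746646)
0.0
top ((-0.029515476140716146, 0.1284632325622681), 0.6453665086958144)
top ((0.03846607825345316, -0.018017872316256955), 1.0098175048828124)
top ((-0.0016897254660648287, 0.019600924365910544), 1.0842228490114212)
```

Run:
```python
from h import *
s=load('side1.png'); n=np.array([-.394,.919]); C=np.array([.42,.3018])
for uv in [(241.7,268.1),(236,260),(258.3,242.8)]:
  o,v=ray(s,uv)
  for y in(-.057,-.05,-.043,.03,.043,.05,.057):
    k=(y-(o[:2]-C)@n)/(v[:2]@n); p=o+k*v; print(uv,y,'x off',round((p[:2]-C)@np.array([.919,.394]),4),'z-tcp',round(p[2]-.251,4))
```

```text
(241.7, 268.1) -0.057 x off 0.0501 z-tcp -0.0747
(241.7, 268.1) -0.05 x off 0.0467 z-tcp -0.0666
(241.7, 268.1) -0.043 x off 0.0434 z-tcp -0.0584
(241.7, 268.1) 0.03 x off 0.0085 z-tcp 0.0266
(241.7, 268.1) 0.043 x off 0.0023 z-tcp 0.0418
(241.7, 268.1) 0.05 x off -0.001 z-tcp 0.0499
(241.7, 268.1) 0.057 x off -0.0044 z-tcp 0.0581
(236, 260) -0.057 x off 0.0652 z-tcp -0.0485
(236, 260) -0.05 x off 0.0617 z-tcp -0.0406
(236, 260) -0.043 x off 0.0582 z-tcp -0.0327
(236, 260) 0.03 x off 0.0217 z-tcp 0.0494
(236, 260) 0.043 x off 0.0152 z-tcp 0.064
(236, 260) 0.05 x off 0.0117 z-tcp 0.0719
(236, 260) 0.057 x off 0.0082 z-tcp 0.0798
(258.3, 242.8) -0.057 x off -0.0006 z-tcp 0.0344
(258.3, 242.8) -0.05 x off -0.0034 z-tcp 0.0414
(258.3, 242.8) -0.043 x off -0.0062 z-tcp 0.0484
(258.3, 242.8) 0.03 x off -0.0355 z-tcp 0.1214
(258.3, 242.8) 0.043 x off -0.0408 z-tcp 0.1344
(258.3, 242.8) 0.05 x off -0.0436 z-tcp 0.1414
(258.3, 242.8) 0.057 x off -0.0464 z-tcp 0.1484
```

Run:
```python
from h import *
ims=[]
for f,x,y in(('side1.png',215,235),('side2.png',215,260)):
    im=cv2.imread('pics/'+f)[y:y+50,x:x+50].astype(float)
    hi=np.percentile(im,99); im=np.clip((im/hi)**2.0*255,0,255).astype(np.uint8)
    ims.append(cv2.resize(im,(400,400),interpolation=cv2.INTER_CUBIC))
cv2.imwrite('pics/z10.png',np.hstack(ims))
```

```text
(no output)
```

View pics/z10.png

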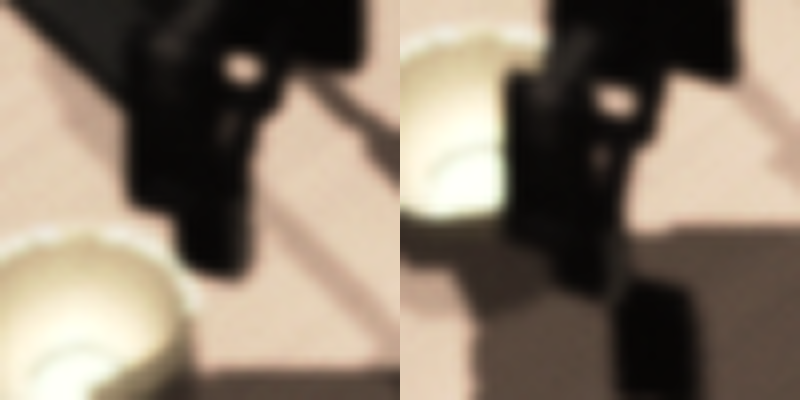

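apply_moves --targets '[[[0.1,0,1.5,0,0,0,1],[0,0,1.5,0,0,0,1],[0,0,1,0,0,0,1],[0,0,0.7,0,0,0,1],[0,0,0,0,0,0,1]]]'

```text
time: 4.68
ee_pos: [0.4132, 0.3244, 0.1333]
ee_rot: [0.98, 0.201, -0.0, 0.0]
force: [-0.0, 0.1, 0.1]
opening: 0.0855
```

Run:
```python
from h import *
a=grab('side','side3.png');b=grab('top','top3.png');st()
ims=[]
for f,x,y in(('side3.png',215,265),('top3.png',140,240)):
    im=cv2.imread('pics/'+f)[y:y+50,x:x+50].astype(float)
    hi=np.percentile(im,99); im=np.clip((im/hi)**(1.0)*255,0,255).astype(np.uint8)
    ims.append(cv2.resize(im,(400,400),interpolation=cv2.INTER_CUBIC))
cv2.imwrite('pics/z11.png',np.hstack(ims))
```

```text
4.78 [0.4136 0.3247 0.1341] yaw 0.4048 F [ 0.75 -0.51 -0.02] T [ 0.018  0.005 -0.038] op 0.0853
[[0.9192, 0.3938, 0.0003], [0.3938, -0.9192, 0.0003], [0.0004, -0.0002, -1.0]]
```

View pics/z11.png

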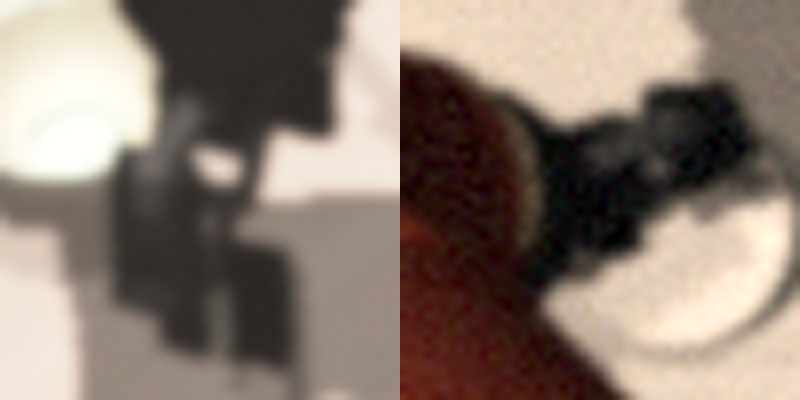

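Run:
```python
from h import *
s=load('side3.png'); n=np.array([-.394,.919]); C=np.array([.4136,.3247])
for uv in [(238.7,309.4),(254.5,281.5)]:
  o,v=ray(s,uv)
  for y in(-.057,-.043,-.03,.03,.043,.057):
    k=(y-(o[:2]-C)@n)/(v[:2]@n); p=o+k*v; print(uv,y,'x off',round((p[:2]-C)@np.array([.919,.394]),4),'z',round(p[2],4))
```

```text
(238.7, 309.4) -0.057 x off 0.0548 z 0.0222
(238.7, 309.4) -0.043 x off 0.0477 z 0.0425
(238.7, 309.4) -0.03 x off 0.0411 z 0.0613
(238.7, 309.4) 0.03 x off 0.0106 z 0.1482
(238.7, 309.4) 0.043 x off 0.004 z 0.167
(238.7, 309.4) 0.057 x off -0.0031 z 0.1873
(254.5, 281.5) -0.057 x off 0.001 z 0.164
(254.5, 281.5) -0.043 x off -0.005 z 0.1812
(254.5, 281.5) -0.03 x off -0.0105 z 0.1972
(254.5, 281.5) 0.03 x off -0.0359 z 0.2708
(254.5, 281.5) 0.043 x off -0.0414 z 0.2867
(254.5, 281.5) 0.057 x off -0.0473 z 0.3039
```

apply_moves --targets '[[[0,0,0,0,0,0,0.35],[0,0,0,0,0,0,0.35],[0,0,0,0,0,0,0.35],[0,0,0,0,0,0,0.35],[0,0,0,0,0,0,0.35]]]'

```text
time: 5.4
ee_pos: [0.4135, 0.3245, 0.1338]
ee_rot: [0.98, 0.201, 0.0, -0.0]
force: [-0.3, 0.5, -1.2]
opening: 0.0292
```

Run:
```python
from h import *
a=grab('side','side4.png');b=grab('top','top4.png');st()
ims=[]
for f,x,y in(('side4.png',215,265),('top4.png',140,240)):
    im=cv2.imread('pics/'+f)[y:y+50,x:x+50].astype(float)
    hi=np.percentile(im,95); im=np.clip((im/hi)**(.8)*255,0,255).astype(np.uint8)
    ims.append(cv2.resize(im,(400,400),interpolation=cv2.INTER_CUBIC))
cv2.imwrite('pics/z12.png',np.hstack(ims))
```

```text
5.5 [0.4135 0.3245 0.1338] yaw 0.4047 F [-0.83 -0.22 -0.04] T [-0.027  0.055 -0.004] op 0.0302
[[0.9192, 0.3938, -0.0], [0.3938, -0.9192, 0.0], [0.0, -0.0, -1.0]]
```

View pics/z12.png

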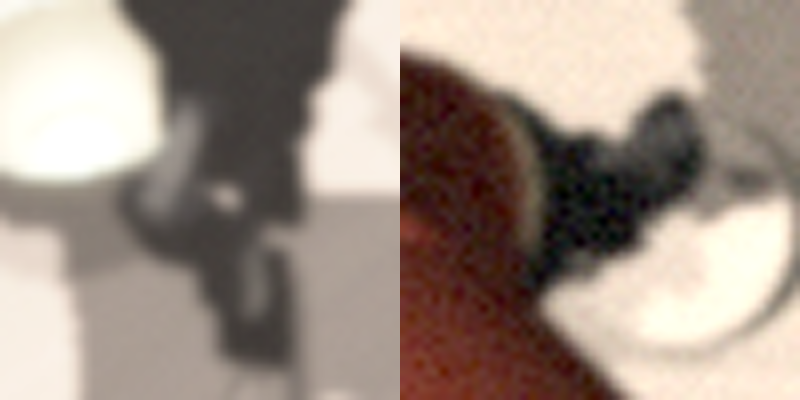

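The near finger now lies in front of the tab with its tip level with the tab's lower end at about (246,310), so the depth is right. Closing.

apply_moves --targets '[[[0,0,0,0,0,0,0],[0,0,0,0,0,0,0],[0,0,0,0,0,0,0],[0,0,0,0,0,0,0],[0,0,0,0,0,0,0]]]'

```text
time: 6.12
ee_pos: [0.4136, 0.3246, 0.134]
ee_rot: [0.98, 0.201, 0.0, -0.0]
force: [0.2, 0.7, 2.1]
opening: 0.0093
```

Run:
```python
from h import *
st()
```

```text
6.12 [0.4136 0.3246 0.134 ] yaw 0.4048 F [0.21 0.73 2.06] T [ 0.154 -0.116 -0.016] op 0.0093
[[0.9192, 0.3938, 0.0003], [0.3938, -0.9192, 0.0002], [0.0003, -0.0001, -1.0]]
```

apply_moves --targets '[[[0,0,-0.3,0,0,0,0],[0,0,-0.7,0,0,0,0],[0,0,-1,0,0,0,0],[0,0,-1,0,0,0,0],[0,0,0,0,0,0,0]]]'

```text
time: 6.75
ee_pos: [0.414, 0.3249, 0.1649]
ee_rot: [0.98, 0.201, 0.001, -0.0]
force: [-0.2, 0.3, -2.1]
opening: 0.0097
```

Run:
```python
from h import *
F=[]
for i in range(6):
    (grab('side','side5.png') if i==0 else grab('top','top5.png') if i==1 else arm.grab_frame('top')); s=arm.state(); F.append(np.r_[s['force'],s['torque']])
F=np.array(F);print(F.mean(0).round(3),F.std(0).round(3));st()
ims=[]
for f,x,y in(('side5.png',205,265),('top5.png',140,235)):
    im=cv2.imread('pics/'+f)[y:y+80,x:x+80].astype(float)
    hi=np.percentile(im,99); im=np.clip((im/hi)**(.8)*255,0,255).astype(np.uint8)
    ims.append(cv2.resize(im,(400,400),interpolation=cv2.INTER_CUBIC))
cv2.imwrite('pics/z13.png',np.hstack(ims))
```

```text
[-0.414  0.119 -2.114  0.008  0.025  0.004] [0.41  0.379 0.438 0.03  0.025 0.014]
7.05 [0.4133 0.3243 0.1635] yaw 0.4048 F [ 0.38  0.33 -2.52] T [0.036 0.078 0.008] op 0.0095
[[0.9192, 0.3939, -0.0005], [0.3939, -0.9192, -0.0003], [-0.0005, 0.0, -1.0]]
```

View pics/z13.png

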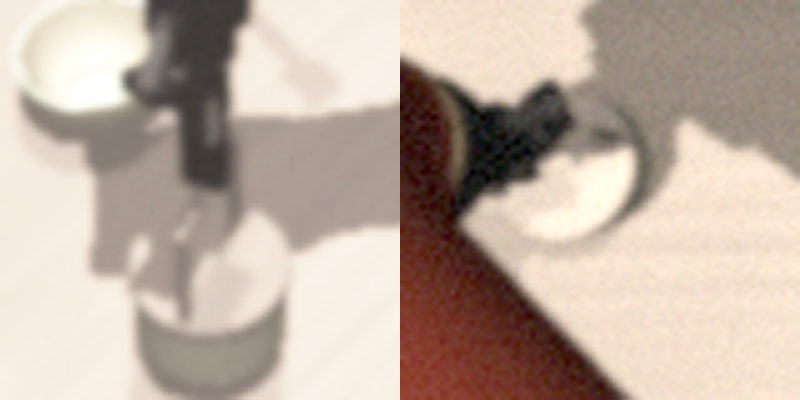

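The tin is off the ledge. In the side crop its lower wall and shadow are visible and the weight reads about 2.1 N, so it should settle near level at about 0.18 rad. I'll carry it to a point in front of the free end.

apply_moves --targets '[[[0,0,-2,0,0,0,0],[0,0,-3,0,0,0,0],[0,0,-3,0,0,0,0],[0,0,-3,0,0,0,0],[0,0,-1.7,0,0,0,0]]]'

```text
time: 7.68
ee_pos: [0.4137, 0.3248, 0.2921]
ee_rot: [0.98, 0.201, 0.001, -0.0]
force: [0.3, 0.7, -2.0]
opening: 0.01
```

apply_moves --targets '[[[-0.3,1.3,0,0,0,0,0],[-0.7,3,0,0,0,0,0],[-0.7,3,0,0,0,0,0],[-0.7,3,0,0,0,0,0],[-0.7,3,0,0,0,0,0]]]'

```text
time: 8.3
ee_pos: [0.4371, 0.1876, 0.2893]
ee_rot: [0.98, 0.2, -0.001, 0.0]
force: [0.2, 0.4, -2.6]
opening: 0.01
```

apply_moves --targets '[[[-0.7,3,0,0,0,0,0],[-0.7,3,0,0,0,0,0],[-0.5,2.1,0,0,0,0,0],[-0.2,1.1,0,0,0,0,0],[0,0,0,0,0,0.05,0]]]'

```text
time: 8.93
ee_pos: [0.4541, 0.0959, 0.2898]
ee_rot: [0.985, 0.175, -0.001, -0.0]
force: [-0.7, 0.2, -2.1]
opening: 0.0094
```

apply_moves --targets '[[[0,0,0,0,0,0.1,0],[0,0,0,0,0,0.1,0],[0,0,0,0,0,0.1,0],[0,0,0,0,0,0.1,0],[0,0,0,0,0,0.095,0]]]'

```text
time: 9.55
ee_pos: [0.4539, 0.0973, 0.29]
ee_rot: [0.997, -0.071, -0.001, -0.0]
force: [0.0, -0.2, -1.1]
opening: 0.0097
```

apply_moves --targets '[[[0,0,0,0,0,0,0],[0,0,0,0,0,0,0],[0,0,0,0,0,0,0],[0,0,0,0,0,0,0],[0,0,0,0,0,0,0]]]'

```text
time: 10.18
ee_pos: [0.4543, 0.0972, 0.2908]
ee_rot: [0.998, -0.07, -0.0, -0.0]
force: [0.5, 0.1, -1.4]
opening: 0.0097
```

Run:
```python
from h import *
F=[]
for i in range(6):
    (grab('side','side6.png') if i==0 else grab('top','top6.png') if i==1 else arm.grab_frame('top')); s=arm.state(); F.append(np.r_[s['force'],s['torque']])
F=np.array(F);print(F.mean(0).round(3),F.std(0).round(3));st(); print(arm.state()['joint_pos'].round(2))
ims=[]
for f,x,y in(('side6.png',230,150),('top6.png',200,150)):
    im=cv2.imread('pics/'+f)[y:y+120,x:x+120].astype(float)
    hi=np.percentile(im,97); im=np.clip((im/hi)**(.8)*255,0,255).astype(np.uint8)
    ims.append(cv2.resize(im,(400,400),interpolation=cv2.INTER_CUBIC))
cv2.imwrite('pics/z14.png',np.hstack(ims))
```

```text
[-0.126 -0.152 -2.186 -0.012  0.021 -0.01 ] [0.545 0.549 0.392 0.017 0.021 0.03 ]
10.47 [0.4543 0.0972 0.2908] yaw -0.1402 F [-0.76  0.47 -2.19] T [ 0.005  0.02  -0.053] op 0.0098
[[0.9902, -0.1397, 0.0001], [-0.1397, -0.9902, 0.0001], [0.0, -0.0001, -1.0]]
[ 0.34 -0.06 -0.61  1.72 -0.03  1.47 -1.97]
```

View pics/z14.png

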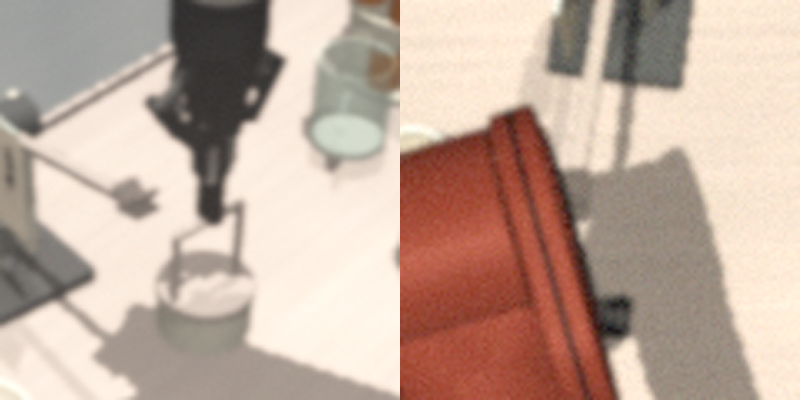

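Run:
```python
from h import *
s=load('side6.png'); C=np.array([.4543,.0972]); zb=.2908-.016
yh=np.array([.1397,.9902]);xh=np.array([.9902,-.1397])
x0,y0=235,165
def z(n,f,pts,x0,y0,w):
    d=load(n);k=560//w
    im=cv2.imread('pics/'+n)[y0:y0+w,x0:x0+w].astype(float); im=np.clip((im/np.percentile(im,90))**1.2*255,0,255).astype(np.uint8)
    im=cv2.resize(im,(w*k,w*k),interpolation=cv2.INTER_CUBIC)
    for p,c in pts:
        q=((proj(d,p)[0]-[x0,y0]+.5)*k).astype(int); cv2.circle(im,tuple(q.tolist()),2,c,-1)
    cv2.imwrite(f,im)
pts=[]
for y in(-.036,0,.036): pts+=[([*(C+y*yh),zb],(0,0,255)),([*(C+y*yh),zb-.068],(0,160,0))]
a=np.linspace(0,6.28,30); 
pts+=[([C[0]+.0435*np.cos(t),C[1]+.0435*np.sin(t),zb-.118],(255,0,0)) for t in a]
K=np.array([.55,.0815]); kz=.2437
for x in(-.02,.02):
  for y in(-.013,.013):
    pts.append(([*(K+x*xh*.98+y*yh),kz+.01-.2*x],(255,0,255)))
pts+=[([*(K+y*yh),kz],(0,140,255)) for y in(-.013,.013)]
H=K+.2156*xh; print('hinge',H); pts.append(([*H,.2],(255,0,255)))
z('side6.png','pics/z15.png',pts,x0,y0,80)
```

```text
hinge [0.76348712 0.05138068]
```

View pics/z15.png

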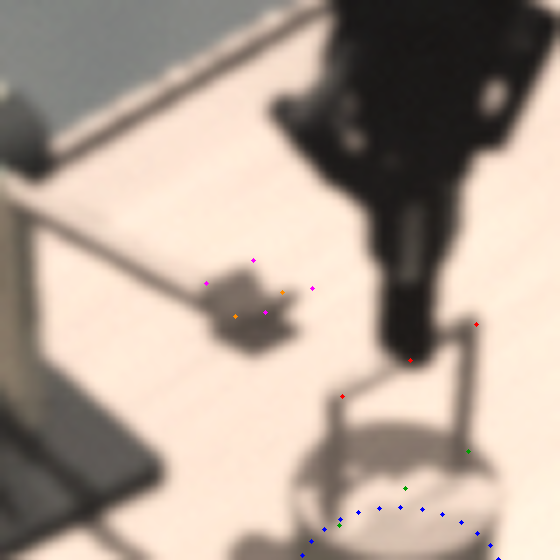

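The bail's predicted points lie on it to about 1 px: bar ends at (284,221) and (303,211). The cradle is at about (271,209), roughly 3 mm lower than assumed, so the height still leaves clearance above and below. I'll insert along the tool's x.

apply_moves --targets '[[[1,0,0,0,0,0,0],[1.5,0,0,0,0,0,0],[1.5,0,0,0,0,0,0],[1.5,0,0,0,0,0,0],[0.5,0,0,0,0,0,0]]]'

```text
time: 11.1
ee_pos: [0.5147, 0.0885, 0.2903]
ee_rot: [0.998, -0.07, -0.001, -0.0]
force: [-0.0, 0.3, -2.4]
opening: 0.0098
```

```bash
cat > look.py <<'E'
from h import *
import sys
n=sys.argv[1]; x0,y0,w=235,165,80
if len(sys.argv)>2: x0,y0,w=map(int,sys.argv[2:5])
grab('side',n)
im=cv2.imread('pics/'+n)[y0:y0+w,x0:x0+w].astype(float); im=np.clip((im/np.percentile(im,90))**1.1*255,0,255).astype(np.uint8)
cv2.imwrite('pics/z_'+n,cv2.resize(im,(560,560),interpolation=cv2.INTER_CUBIC)); st()
E
python3 look.py side7.png
```

```text
11.15 [0.5147 0.0885 0.2903] yaw -0.1406 F [-0.49 -0.17 -2.82] T [-0.041 -0.096 -0.012] op 0.0096
[[0.9901, -0.1402, -0.0009], [-0.1402, -0.9901, 0.0007], [-0.001, -0.0005, -1.0]]
```

View pics/z_side7.png

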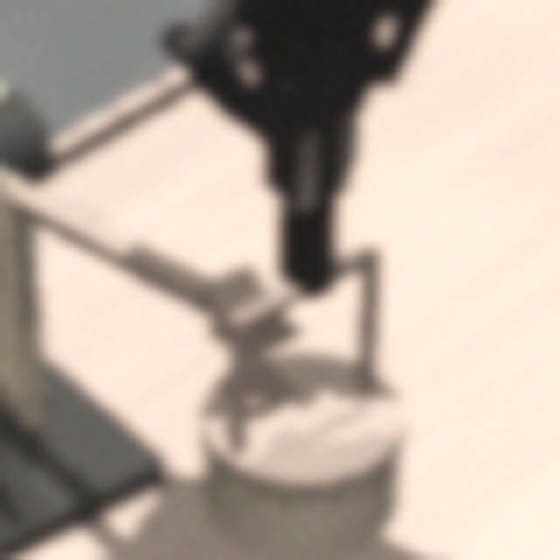

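The bar at about (275,208) is now just in front of and above the cradle. The near upright passes on the camera's side, so the trough is inside the bail. Going the rest of the way.

apply_moves --targets '[[[0.7,0,0,0,0,0,0],[1,0,0,0,0,0,0],[1,0,0,0,0,0,0],[0.8,0,0,0,0,0,0],[0.2,0,0,0,0,0,0]]]'

```text
time: 11.78
ee_pos: [0.5508, 0.0835, 0.2906]
ee_rot: [0.998, -0.07, -0.0, -0.0]
force: [0.3, 0.9, -2.2]
opening: 0.0097
```

```bash
python3 look.py side8.png
```

```text
11.82 [0.5507 0.0836 0.2906] yaw -0.1403 F [-0.88 -0.99 -2.92] T [-0.004 -0.043  0.029] op 0.0094
[[0.9902, -0.1399, -0.0005], [-0.1399, -0.9902, 0.0003], [-0.0005, -0.0002, -1.0]]
```

View pics/z_side8.png

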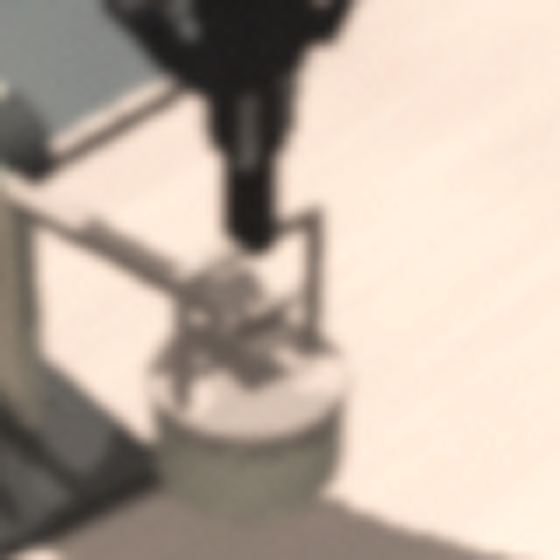

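Bar mid is at about (271,200) over the trough's line at (271,210), and a straight drop should land in the V. Lowering.

apply_moves --targets '[[[0,0,0.4,0,0,0,0],[0,0,0.6,0,0,0,0],[0,0,0.6,0,0,0,0],[0,0,0.4,0,0,0,0],[0,0,0.2,0,0,0,0]]]'

```text
time: 12.45
ee_pos: [0.5502, 0.0836, 0.2685]
ee_rot: [0.998, -0.07, -0.0, 0.0]
force: [-0.3, 0.9, -2.2]
opening: 0.0096
```

```bash
python3 look.py side9.png
```

```text
12.5 [0.5502 0.0836 0.2684] yaw -0.1402 F [ 0.19  0.15 -1.38] T [-0.058  0.004 -0.021] op 0.0101
[[0.9902, -0.1397, -0.0004], [-0.1397, -0.9902, -0.0], [-0.0004, 0.0001, -1.0]]
```

View pics/z_side9.png

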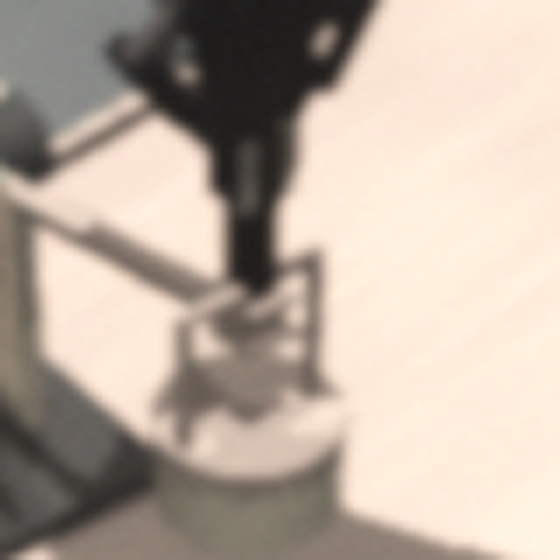

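apply_moves --targets '[[[0,0,0.3,0,0,0,0],[0,0,0.3,0,0,0,0],[0,0,0.3,0,0,0,0],[0,0,0.3,0,0,0,0],[0,0,0,0,0,0,0]]]'

```text
time: 13.12
ee_pos: [0.5503, 0.0836, 0.2566]
ee_rot: [0.998, -0.07, -0.0, -0.0]
force: [-0.7, 1.2, -2.0]
opening: 0.0096
```

```bash
cat > ff.py <<'E'
from h import *
import sys
F=[]
for i in range(int(sys.argv[1])):
    arm.grab_frame('top'); s=arm.state(); F.append(np.r_[s['force'],s['torque']])
F=np.array(F);print('mean',F.mean(0).round(3),'sem',(F.std(0)/len(F)**.5).round(3))
E
python3 look.py side10.png; python3 ff.py 6
```

```text
13.18 [0.5504 0.0836 0.2567] yaw -0.1403 F [-0.14  0.17 -1.89] T [-0.018 -0.124 -0.055] op 0.0094
[[0.9902, -0.1398, -0.0001], [-0.1398, -0.9902, 0.0], [-0.0001, 0.0, -1.0]]
mean [-0.006 -0.317 -2.034 -0.013 -0.073 -0.011] sem [0.123 0.086 0.226 0.007 0.005 0.013]
```

View pics/z_side10.png

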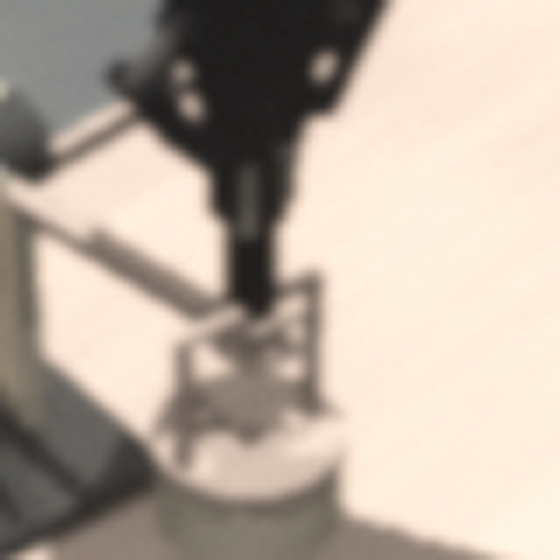

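apply_moves --targets '[[[0,0,0.2,0,0,0,0],[0,0,0.2,0,0,0,0],[0,0,0.2,0,0,0,0],[0,0,0.2,0,0,0,0],[0,0,0,0,0,0,0]]]'

```text
time: 14.1
ee_pos: [0.5503, 0.0836, 0.2486]
ee_rot: [0.998, -0.07, -0.0, -0.0]
force: [0.4, 0.5, -1.7]
opening: 0.0096
```

```bash
python3 look.py side11.png; python3 ff.py 8
```

```text
14.15 [0.5503 0.0836 0.2487] yaw -0.1402 F [ 0.3  -0.28 -1.03] T [-0.039 -0.049 -0.006] op 0.0096
[[0.9902, -0.1397, -0.0001], [-0.1397, -0.9902, 0.0], [-0.0001, -0.0, -1.0]]
mean [ 0.289 -0.27  -1.185 -0.019 -0.068 -0.009] sem [0.134 0.187 0.157 0.005 0.009 0.007]
```

View pics/z_side11.png

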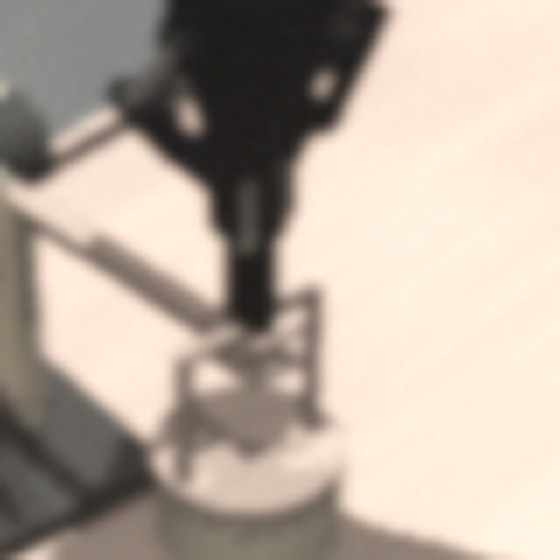

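apply_moves --targets '[[[0,0,0.2,0,0,0,0],[0,0,0.2,0,0,0,0],[-0.1,0,0.2,0,0,0,0],[0,0,0.2,0,0,0,0],[0,0,0,0,0,0,0]]]'

```text
time: 15.18
ee_pos: [0.5494, 0.0838, 0.2407]
ee_rot: [0.998, -0.07, -0.0, -0.0]
force: [1.4, 0.2, -0.5]
opening: 0.0095
```

```bash
python3 look.py side12.png 240 185 50; python3 ff.py 8
python3 - <<'E'
import cv2,numpy as np
o=[]
for f in('side0.png','side12.png'):
    im=cv2.imread('pics/'+f)[175:235,225:285]; o.append(cv2.resize(im,(400,400),interpolation=cv2.INTER_CUBIC))
cv2.imwrite('pics/c12.png',np.hstack(o))
E
```

```text
15.22 [0.5494 0.0837 0.2408] yaw -0.1403 F [ 1.68  0.07 -1.2 ] T [ 0.006 -0.341  0.006] op 0.0097
[[0.9902, -0.1398, 0.0001], [-0.1398, -0.9902, 0.0], [0.0001, -0.0, -1.0]]
mean [ 1.391 -0.411 -1.532 -0.047 -0.385  0.009] sem [0.126 0.137 0.209 0.013 0.01  0.007]
```

View pics/z_side12.png

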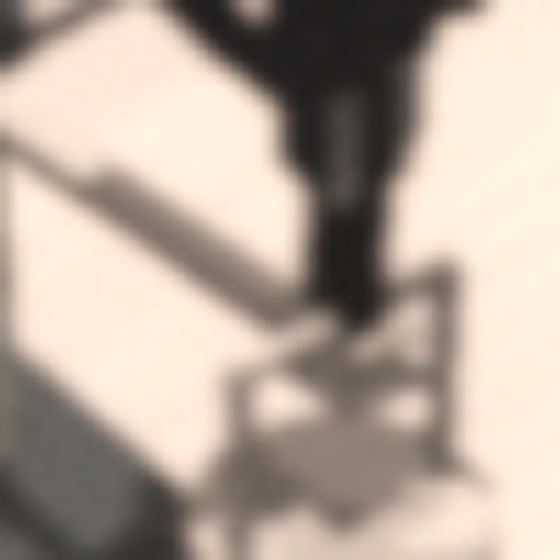

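View pics/c12.png

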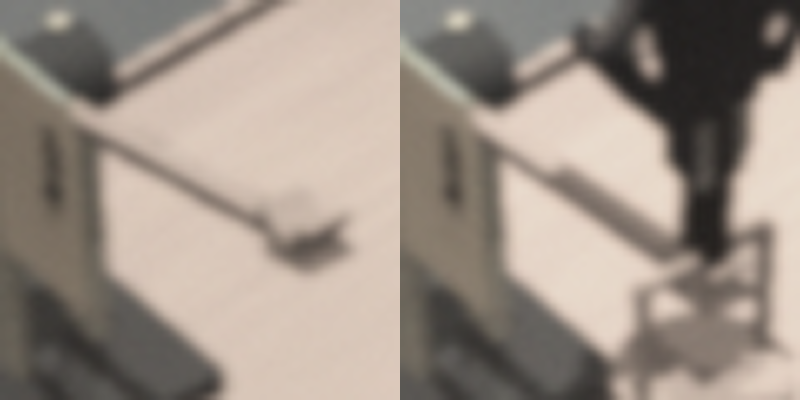

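Moving 1 mm outward built up Fx = 1.4 N and Ty = −0.39, so the bar is pulling along the arm. I'll undo that and use Ty, which has little noise, to keep the side load near zero while lowering.

apply_moves --targets '[[[0.12,0,0,0,0,0,0],[0,0,0,0,0,0,0],[0,0,0.2,0,0,0,0],[0,0,0.2,0,0,0,0],[0,0,0,0,0,0,0]]]'

```text
time: 16.25
ee_pos: [0.5502, 0.0837, 0.2365]
ee_rot: [0.998, -0.07, -0.0, 0.0]
force: [-1.1, 0.4, -0.4]
opening: 0.0095
```

```bash
python3 ff.py 8; python3 -c "
from h import *
st()"
```

```text
mean [-2.675  0.589 -0.681  0.118  0.682  0.008] sem [0.132 0.22  0.203 0.014 0.016 0.017]
16.65 [0.5505 0.0837 0.2368] yaw -0.1402 F [-3.34  0.21 -1.39] T [0.182 0.735 0.043] op 0.0095
[[0.9902, -0.1397, -0.0002], [-0.1397, -0.9902, 0.0001], [-0.0002, -0.0, -1.0]]
```

apply_moves --targets '[[[-0.04,0,0,0,0,0,0],[-0.04,0,0,0,0,0,0],[0,0,0,0,0,0,0],[0,0,0,0,0,0,0],[0,0,0,0,0,0,0]]]'

```text
time: 17.27
ee_pos: [0.5499, 0.0837, 0.2369]
ee_rot: [0.998, -0.07, 0.0, -0.0]
force: [-1.5, 0.9, 0.2]
opening: 0.0095
```

```bash
python3 ff.py 5; python3 look.py side13.png 240 185 50
```

```text
mean [-1.543  0.415 -0.376  0.095  0.262 -0.034] sem [0.199 0.135 0.162 0.008 0.011 0.015]
17.57 [0.5498 0.0837 0.2368] yaw -0.1403 F [-1.46  0.62 -0.58] T [ 0.094  0.272 -0.007] op 0.0097
[[0.9902, -0.1398, 0.0001], [-0.1398, -0.9902, 0.0001], [0.0001, -0.0001, -1.0]]
```

View pics/z_side13.png

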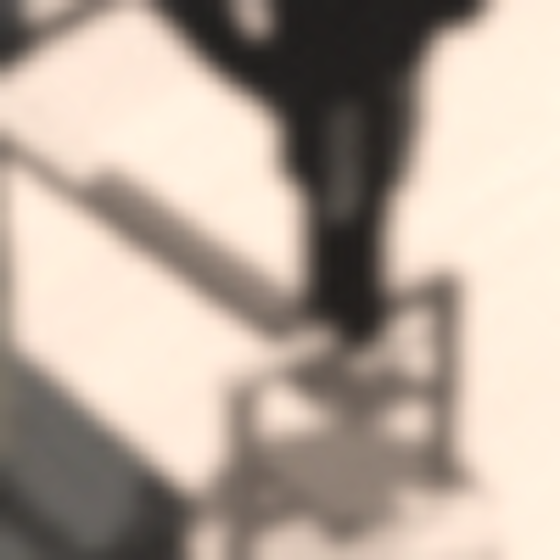

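apply_moves --targets '[[[-0.04,0,0,0,0,0,0],[0,0,0.15,0,0,0,0],[-0.03,0,0.15,0,0,0,0],[0,0,0.1,0,0,0,0],[0,0,0,0,0,0,0]]]'

```text
time: 18.2
ee_pos: [0.549, 0.0838, 0.2327]
ee_rot: [0.998, -0.07, -0.0, -0.0]
force: [0.1, 0.0, 0.2]
opening: 0.0098
```

```bash
python3 ff.py 10;python3 -c "
from h import *
st()"
```

```text
mean [-0.578 -0.141 -0.549  0.044  0.117  0.002] sem [0.091 0.197 0.169 0.01  0.005 0.009]
18.7 [0.5491 0.0838 0.2328] yaw -0.1403 F [-0.6   0.45  0.38] T [-0.013  0.134 -0.056] op 0.0094
[[0.9902, -0.1398, -0.0], [-0.1398, -0.9902, 0.0], [-0.0001, -0.0, -1.0]]
```

apply_moves --targets '[[[-0.03,0,0.1,0,0,0,0],[0,0,0.15,0,0,0,0],[-0.02,0,0.15,0,0,0,0],[0,0,0.1,0,0,0,0],[0,0,0,0,0,0,0]]]'

```text
time: 19.32
ee_pos: [0.5485, 0.0839, 0.2277]
ee_rot: [0.998, -0.07, -0.0, -0.0]
force: [-0.6, -0.3, -0.7]
opening: 0.0095
```

Run:
```python
from h import *
F=[];J=[]
for i in range(24):
    arm.grab_frame('top'); s=arm.state(); F.append(np.r_[s['force'],s['torque']]);J.append(s['joint_torque'])
F=np.array(F);J=np.array(J);print(F.mean(0).round(3),(F.std(0)/24**.5).round(3));print(J.mean(0).round(3),J.std(0).round(4));st()
```

```text
[-0.768  0.026 -0.204  0.018  0.165 -0.008] [0.078 0.107 0.083 0.006 0.007 0.005]
[ 1.0900e-01 -4.8196e+01 -3.6520e+00 -4.0952e+01  1.2200e-01 -2.2800e-01
  1.0000e-03] [0.0062 0.0197 0.0082 0.0208 0.0055 0.0074 0.0003]
20.52 [0.5486 0.0839 0.2278] yaw -0.1402 F [-0.45  0.97 -0.82] T [ 0.023  0.159 -0.008] op 0.0099
[[0.9902, -0.1398, 0.0], [-0.1398, -0.9902, 0.0001], [0.0, -0.0001, -1.0]]
```

apply_moves --targets '[[[-0.03,0,0.1,0,0,0,0],[-0.02,0,0.1,0,0,0,0],[0,0,0.1,0,0,0,0],[0,0,0,0,0,0,0],[0,0,0,0,0,0,0]]]'

```text
time: 21.15
ee_pos: [0.5481, 0.084, 0.2248]
ee_rot: [0.998, -0.07, -0.0, -0.0]
force: [-0.3, 0.1, 0.1]
opening: 0.0094
```

```bash
python3 ff.py 40; python3 look.py side14.png 225 175 60;  grep -c . h.py
```

```text
mean [-0.608  0.175  0.032  0.029  0.133  0.004] sem [0.067 0.092 0.088 0.005 0.004 0.004]
23.2 [0.5481 0.084  0.2248] yaw -0.1402 F [-0.54 -0.41 -0.26] T [ 0.056  0.101 -0.009] op 0.0097
[[0.9902, -0.1398, -0.0], [-0.1398, -0.9902, 0.0], [-0.0001, -0.0, -1.0]]
24
```

View pics/z_side14.png

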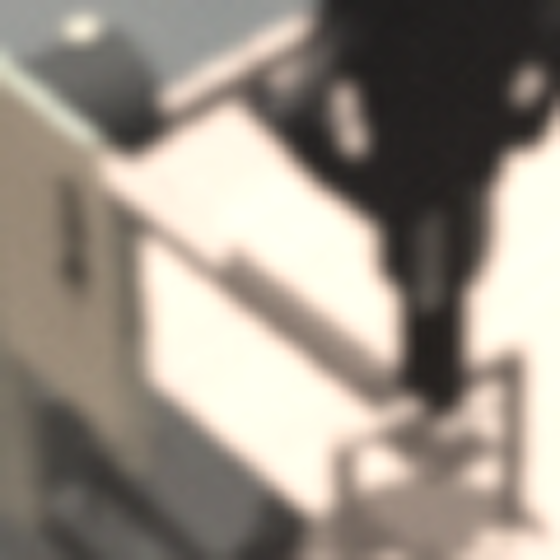

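Fz = 0.03 ± 0.09 N, so the arm carries the weight; the remaining side load is Fx ≈ −0.6 N. I'll relieve that and recheck.

apply_moves --targets '[[[-0.03,0,0,0,0,0,0],[-0.03,0,0,0,0,0,0],[0,0,0,0,0,0,0],[0,0,0,0,0,0,0],[0,0,0,0,0,0,0]]]'

```text
time: 23.82
ee_pos: [0.5476, 0.084, 0.2249]
ee_rot: [0.998, -0.07, 0.0, -0.0]
force: [0.5, -0.2, -1.0]
opening: 0.0099
```

```bash
python3 ff.py 40; python3 -c "
from h import *
st()"
```

```text
mean [ 1.362 -0.207 -0.294 -0.032 -0.338 -0.011] sem [0.071 0.074 0.086 0.005 0.005 0.005]
25.82 [0.5475 0.084  0.2248] yaw -0.1403 F [ 1.68 -0.62 -0.44] T [-0.052 -0.318  0.01 ] op 0.0096
[[0.9902, -0.1398, -0.0], [-0.1398, -0.9902, 0.0], [-0.0, -0.0, -1.0]]
```

apply_moves --targets '[[[0.04,0,0,0,0,0,0],[0,0,0,0,0,0,0],[0,0,0,0,0,0,0],[0,0,0,0,0,0,0],[0,0,0,0,0,0,0]]]'

```text
time: 26.45
ee_pos: [0.5478, 0.084, 0.2248]
ee_rot: [0.998, -0.07, -0.0, -0.0]
force: [0.3, -0.0, -1.1]
opening: 0.0098
```

```bash
python3 ff.py 50; python3 -c "
from h import *
st()
for a in (0,.1,.17,.25):
    C=np.array([.5476,.084]);H=np.array([.551+.2156*.99,.083-.2156*.14])
    print(a,[((proj(load('side14.png'),[*(H+(np.array([-.99,.14])*f*.22*np.cos(.2-a))),.2+f*.22*np.sin(.2-a)])[0]-[225,175]+.5)*560/60).round(0) for f in(.3,.6,.8,1)])
"
```

```text
mean [-0.085  0.061 -0.133 -0.006  0.016 -0.009] sem [0.071 0.065 0.062 0.004 0.004 0.004]
28.95 [0.5479 0.084  0.2248] yaw -0.1402 F [-0.16 -0.61 -0.24] T [-0.033 -0.017 -0.026] op 0.0091
[[0.9902, -0.1398, -0.0], [-0.1398, -0.9902, 0.0], [-0.0, -0.0, -1.0]]
0 [array([159., 178.]), array([271., 233.]), array([350., 272.]), array([434., 313.])]
0.1 [array([161., 195.]), array([275., 267.]), array([356., 318.]), array([440., 372.])]
0.17 [array([162., 206.]), array([277., 289.]), array([358., 348.]), array([442., 410.])]
0.25 [array([163., 218.]), array([278., 314.]), array([358., 381.]), array([442., 451.])]
```

apply_moves --targets '[[[0,0,0.1,0,0,0,0],[0,0,0.1,0,0,0,0],[0,0,0,0,0,0,0],[0,0,0,0,0,0,0],[0,0,0,0,0,0,0]]]'

```text
time: 29.58
ee_pos: [0.5478, 0.084, 0.2228]
ee_rot: [0.998, -0.07, -0.0, -0.0]
force: [-0.8, -0.2, -0.4]
opening: 0.0096
```

```bash
python3 ff.py 70; python3 -c "
from h import *
st()"
```

```text
mean [-0.564  0.09   0.106  0.022  0.163 -0.006] sem [0.064 0.054 0.053 0.003 0.004 0.004]
33.08 [0.5479 0.084  0.2228] yaw -0.1402 F [-0.32  0.56 -0.38] T [0.069 0.169 0.025] op 0.0098
[[0.9902, -0.1398, -0.0001], [-0.1398, -0.9902, 0.0001], [-0.0001, -0.0, -1.0]]
```

apply_moves --targets '[[[-0.02,0,0,0,0,0,0],[0,0,0,0,0,0,0],[0,0,0,0,0,0,0],[0,0,0,0,0,0,0],[0,0,0,0,0,0,0]]]'

```text
time: 33.7
ee_pos: [0.5477, 0.084, 0.2228]
ee_rot: [0.998, -0.07, 0.0, -0.0]
force: [-0.2, -0.5, 0.0]
opening: 0.0099
```

```bash
python3 ff.py 60; python3 look.py side15.png 235 165 80
```

```text
mean [-0.01   0.037 -0.06   0.003 -0.013 -0.004] sem [0.066 0.07  0.058 0.003 0.004 0.004]
36.75 [0.5477 0.084  0.2228] yaw -0.1402 F [0.92 0.5  0.27] T [-0.008 -0.035 -0.03 ] op 0.0098
[[0.9902, -0.1398, -0.0001], [-0.1398, -0.9902, 0.0], [-0.0001, -0.0, -1.0]]
```

View pics/z_side15.png

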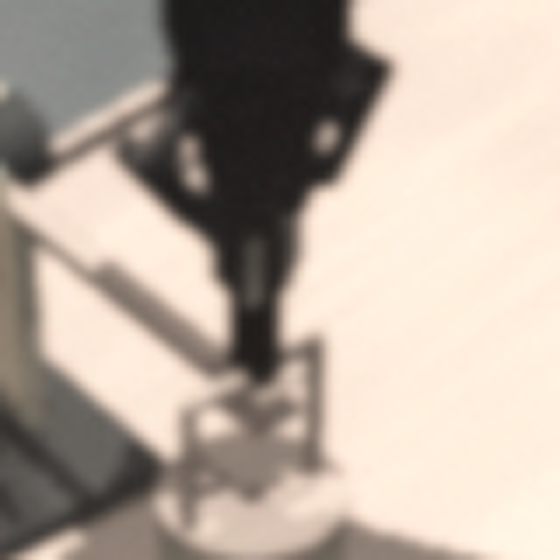

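Fx, Fy and the moments are all zero within noise. Fz = −0.06 ± 0.06 N, which is 1–2 mm of residual sink. I'll go 1 mm lower, then open gently.

apply_moves --targets '[[[-0.01,0,0.1,0,0,0,0],[0,0,0,0,0,0,0],[0,0,0,0,0,0,0],[0,0,0,0,0,0,0],[0,0,0,0,0,0,0]]]'

```text
time: 37.38
ee_pos: [0.5476, 0.084, 0.2218]
ee_rot: [0.998, -0.07, -0.0, -0.0]
force: [0.5, -0.1, 0.3]
opening: 0.0095
```

```bash
python3 ff.py 40
```

```text
mean [-0.037  0.046  0.111  0.018 -0.014 -0.006] sem [0.101 0.093 0.089 0.004 0.004 0.005]
```

apply_moves --targets '[[[0,0,0,0,0,0,0.2],[0,0,0,0,0,0,0.25],[0,0,0,0,0,0,0.35],[0,0,0,0,0,0,0.45],[0,0,0,0,0,0,0.45]]]'

```text
time: 40.0
ee_pos: [0.5476, 0.084, 0.2218]
ee_rot: [0.998, -0.07, -0.0, -0.0]
force: [-0.6, -0.6, -0.5]
opening: 0.0385
```

```bash
python3 look.py side16.png 235 165 80; python3 look.py side17.png 235 165 80; python3 ff.py 3; python3 look.py side18.png
python3 - <<'E'
from h import *
for f in('side16.png','side17.png','side18.png'):
    a=cv2.cvtColor(load('side15.png')['image'],cv2.COLOR_RGB2GRAY)[225:250,255:290].astype(np.float32);b=cv2.cvtColor(load(f)['image'],cv2.COLOR_RGB2GRAY)[225:250,255:290].astype(np.float32)
    print(f,cv2.phaseCorrelate(a,b))
E
```

```text
40.05 [0.5476 0.084  0.2218] yaw -0.1403 F [-0.2  -0.12  0.3 ] T [-0.012  0.017  0.005] op 0.0382
[[0.9902, -0.1398, -0.0], [-0.1398, -0.9902, 0.0], [-0.0, -0.0, -1.0]]
40.1 [0.5476 0.084  0.2218] yaw -0.1402 F [0.81 0.48 0.08] T [-0.007  0.009 -0.011] op 0.0383
[[0.9902, -0.1397, -0.0], [-0.1397, -0.9902, 0.0], [-0.0001, -0.0, -1.0]]
mean [-0.368  0.016  0.512 -0.002  0.027 -0.031] sem [0.429 0.309 0.334 0.018 0.014 0.016]
40.3 [0.5476 0.084  0.2218] yaw -0.1403 F [-0.11 -0.3  -0.34] T [-0.016 -0.018  0.051] op 0.0385
[[0.9902, -0.1398, 0.0], [-0.1398, -0.9902, 0.0], [0.0, -0.0001, -1.0]]
side16.png ((0.010335839594443286, 0.5840367183484876), 0.9904639797740512)
side17.png ((0.05125830628084316, 0.6061042545298374), 0.9818322483698527)
side18.png ((-0.02136448984328254, 0.5641788930030334), 0.9967660960886213)
```

View pics/z_side18.png

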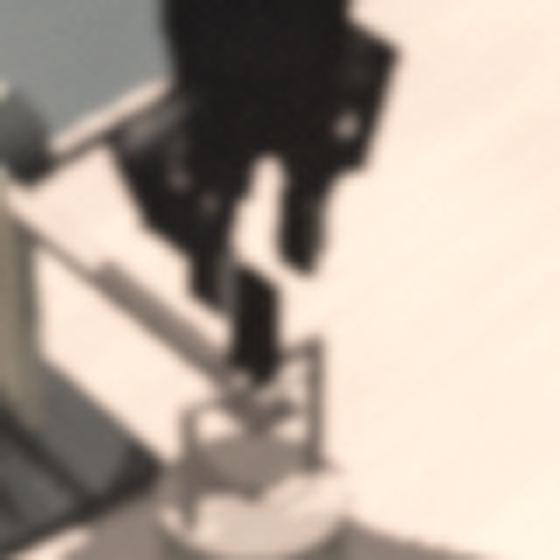

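Released: the tab stands free between the open fingers. The caddy shifted only about 0.6 px, including the 1 mm lowering, with no bounce between frames. Withdrawing straight up.

apply_moves --targets '[[[0,0,-0.7,0,0,0,0.45],[0,0,-1.5,0,0,0,0.45],[0,0,-2.5,0,0,0,0.45],[0,0,-3,0,0,0,0.45],[0,0,-3,0,0,0,0.45]]]'

```text
time: 40.92
ee_pos: [0.5476, 0.0841, 0.3311]
ee_rot: [0.998, -0.07, 0.001, -0.0]
force: [0.9, 0.3, -0.2]
opening: 0.0385
```

apply_moves --targets '[[[0,0,-3,0,0,0,0.45],[-1,0,-2,0,0,0,0.45],[-3,0,0,0,0,0,0.45],[-3,0,0,0,0,0,0.45],[-1,0,0,0,0,0,0.45]]]'

```text
time: 41.55
ee_pos: [0.4668, 0.0959, 0.3797]
ee_rot: [0.998, -0.07, 0.001, 0.0]
force: [0.4, -1.0, -0.7]
opening: 0.0384
```

```bash
python3 look.py side19.png 200 130 140
python3 - <<'E'
from h import *
grab('top','top19.png')
def sh(f):
    a=cv2.cvtColor(load('side16.png')['image'],cv2.COLOR_RGB2GRAY)[225:250,255:290].astype(np.float32);b=cv2.cvtColor(load(f)['image'],cv2.COLOR_RGB2GRAY)[225:250,255:290].astype(np.float32)
    print(f,cv2.phaseCorrelate(a,b))
sh('side19.png')
for i in range(10): arm.grab_frame('side')
grab('side','side20.png'); sh('side20.png'); st()
E
```

```text
41.6 [0.4667 0.0959 0.3798] yaw -0.1393 F [ 0.82  1.13 -0.02] T [ 0.069 -0.018  0.005] op 0.0386
[[0.9903, -0.1389, 0.0015], [-0.1389, -0.9903, -0.0009], [0.0016, 0.0007, -1.0]]
side19.png ((-0.5163547626282394, 0.724214940966295), 0.47254420929484897)
side20.png ((-0.18067327466561167, 0.6183554534430424), 0.5392693010965983)
42.2 [0.4685 0.0952 0.3787] yaw -0.1403 F [ 0.57  0.05 -0.17] T [-0.017  0.046 -0.001] op 0.0383
[[0.9902, -0.1398, -0.0004], [-0.1398, -0.9902, 0.0002], [-0.0004, -0.0002, -1.0]]
```

View pics/z_side19.png

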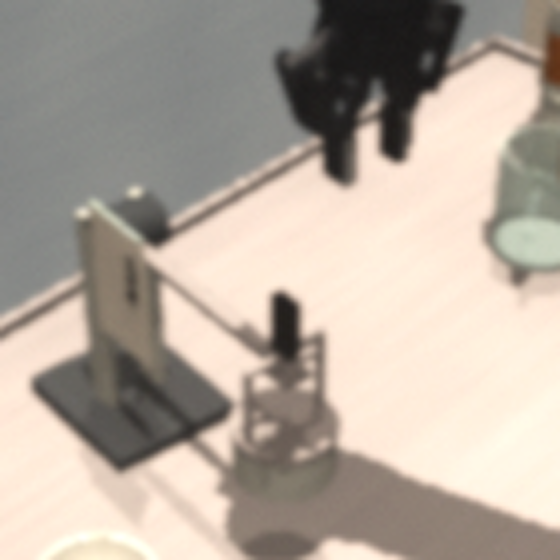

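View pics/top19.png

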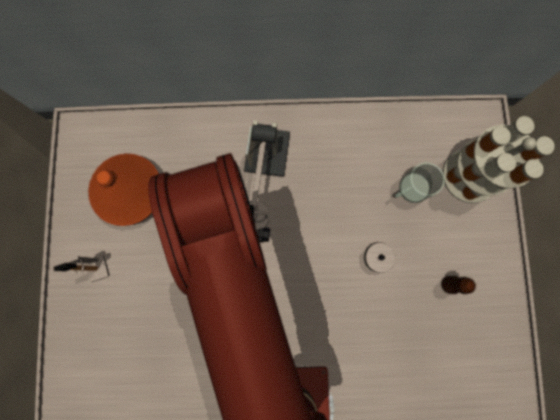

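The side view shows the caddy hanging from the cradle at about (271,215), arm near level, and the gripper clear. The top view shows every bystander where it was.

Run:
```python
from h import *
g=lambda n:cv2.cvtColor(load(n)['image'],cv2.COLOR_RGB2GRAY)[195:255,250:295].astype(np.float32)
a=g('side19.png');grab('side','side21.png')
print([cv2.phaseCorrelate(a,g(n)) for n in('side20.png','side21.png')])
arm.job_done(); print(arm.state()['time'])
```

```text
[((0.3329750133175935, -0.10203181932276806), 0.9775774160579399), ((0.3729547255082366, -0.09928372381862971), 0.985046328968472)]
the job is handed in; nothing more can be done
the job is handed in; nothing more can be done
```

The caddy now hangs by its bail in the weighing arm's cradle, and the job was handed in at about 42 s. I gripped it by the black tab, passed the bail over the free end and lowered it in small steps. I let go only once the forces at the wrist read zero within noise (Fz about 0.1 ± 0.1 N of the 2.15 N weight).

**Checks that passed**
- **Release:** in the side view the caddy moved about 0.6 px across the last 1 mm of lowering and the opening of the gripper. It did not bounce.
- **After backing off:** the caddy still hung near level with the gripper clear of it. Bowl and caddy were partly hidden in the last top view; the other bystanders looked unmoved there.

**What disagreed**
- **Side load while lowering:** the side force rose to about 3 N before I corrected the position. It was back to zero before release.
- **Finger tips:** with the gripper open they looked about 25 mm higher in the images than stated. It agreed once the fingers were partly closed, and the grip was good.
- **Final stillness:** the last frames differ by about 0.35 px (1 mm or less) over 0.6 s. That could be a slight sway or the robot's moving shadow. It was steady in the very last frame.

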